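# Refit the tube wheel and its axle in the rotator

### The job

Refit the tube rotator: take the blue wheel out of its parking stand and set it upright in the saddle between the rotator's two bearing ears, then let go of it. Then take the orange-knobbed axle from its rest and thread it from the right through the first ear, the wheel and the second ear until its collar is fully home against the first ear, and let go. Do not disturb the beaker, bottle, timer or pot standing around.

Things in the scene. Friction and masses are not known exactly. Their poses are not given: they have to be found in the camera images.
- rotator: Tube rotator, fixed. Origin on the bench under the wheel place; y runs along the axle line from the first (right) to the second (left) ear, x toward its drive housing, z up. Base 90 (x) x 100 (y) x 10 mm high. Two aluminium ears 40 wide, 12 thick, 66 mm high, inner faces at y -38 and +38 mm, outer -50 and +50. White housing at x 43 to 105, 46 mm high, dial to 56 mm.
- entry_hole (a point): Centre of the hole on the outer face of the first (right) ear, 50 mm above the bench; axes as the rotator's. Both ears have a straight 13 mm round hole.
- exit_hole (a point): Centre of the hole on the outer face of the second (left) ear, 100 mm along the rotator's +y from entry_hole.
- wheel_seat (a point): The seated wheel's centre: midway between the ears, 50 mm above the bench; axes as the rotator's. The black saddle below has two 45 degree chocks, on which the rim rests so that the bore lines up with the holes, and two cheeks with inner faces at y -10 and +10 mm, tops 31 mm above the bench, that keep the wheel upright.
- wheel: Loose blue disc 76 mm in diameter, 16 mm thick, flat faces, 14 mm bore, about 90 g. Origin at the bore's centre, 50 mm above the bench at the start; y is the bore axis (level), z up at the start. It stands upright in the parking stand, its top at 88 mm; grip it across its thickness near the top of the rim. Either face may point either way in the rotator.
- wheel_stand: Grey parking stand of the wheel, fixed; origin on the bench under the wheel, y along the wheel's axis; base 100 (x) x 56 (y) x 10 mm, with chocks and cheeks like the rotator's saddle (31 mm high, 20 mm apart): lift the wheel at least 40 mm straight up to clear them.
- axle: Loose steel axle, about 70 g, lying level with its axis 30 mm above the bench. Origin on the axis at the collar's shaft-side face; +y along the shaft to the tip. Shaft 10 mm thick, 112 mm long, the last 10 mm tapering to 5. Collar 22 mm across at y 0 to -4 mm (does not pass the holes), orange round knob 18 mm across at y -4 to -40 mm. Centre of mass about y +20 mm.
- axle_tip (a point): The tip of the axle, 112 mm from its origin along +y.
- axle_knob (a point): On the axis in the middle of the axle's knob, 24 mm from its origin along -y: the place to grip, from above, across the axle.
- axle_rest: Grey rest of the axle, fixed; origin on the bench, y along the axle (shaft to +y); base 50 (x) x 100 (y) x 6 mm with two V posts at y = -44 and +36, 10 mm thick, up to 34 mm high. At the start the axle's origin is at y = -56 of it, so the knob overhangs the bench beyond the base.
- beaker_small: Small clear beaker, 48x55x60 mm, bystander; origin under its centre.
- bottle_amber: Amber bottle with red cap, 68 mm in diameter, 150 mm high, bystander; origin under its centre.
- bench_timer: Pale bench timer, 64x64x20 mm, bystander; origin under its centre.
- sample_pot: Sample pot with white lid, 43 mm in diameter, 48 mm high, bystander; origin under its centre.

How it is judged:
By the outcome, as a careful person would: the job done as asked, in the order asked, and still so for the second after the job is handed in, with the robot touching nothing.
It also fails if it takes over 67 s, if anything falls off the work surface, if the arm or the gripper's body presses on something with over 40 N, if the wrist force passes 120 N, or if a joint passes its speed limit or range.

### The arm

A 6-joint arm with a two-finger parallel gripper is mounted at the origin on a cart in front of the work surface, level with it; the furniture and walls round the work are solid. World frame = base frame: x ahead of the robot, y to its left, z up, the work surface at z = 0. Lengths are in m, angles in rad, forces in N, time in s.
With the tool pointing down it reaches from about 0.35 to 0.925 m from the base axis. Payload 6.4 kg.
Tool frame: the origin (TCP) lies at the very end of the fingers, on their centre line; the grasp point (between the pads) lies 19 mm behind it (arm.grasp_offset is the distance from the TCP to the grasp point, in m); z points along the fingers, x is the direction in which the jaws open and shut, and the axes are right-handed (so a half turn about z gives the same grasp; the last joint's range is limited). The gripper opens to 94 mm and grips with 3 to 60 N. Pads are 16 mm wide; open, the fingers measure 119 mm over their backs; the gripper's body (75 mm by 177 mm) begins 78 mm behind the grasp point.
Start: joints at [0.945, 0.245, 1.558, -0, 1.339, -0.174], TCP at [0.284, 0.585, 0.205] pointing down, gripper open.
Joint ranges: [-3.13, 3.13], [-1.02, 2.26], [0.13, 2.54], [-0.95, 4.09], [0.21, 2.88], [-2.74, 2.74]. Speed limits (rad/s): [2.57, 2.57, 3.14, 3.14, 3.14, 3.14].

### API

Orientations are given as a unit quaternion [w, x, y, z].
In Python, from bench import arm gives the robot as it stands. Calls block until the motion is done:
- arm.move_pose(position, orientation): joint-space move of the TCP to a pose.
- arm.move_straight(position, rot=None, max_speed=0.15, threshold=None): straight line of the TCP; rot=None keeps the orientation; max_speed is the mean speed in m/s. With threshold (N) it stops when the force on the tool has changed by that much, and returns True; else False.
- arm.move_joints(angles): joint-space move.
- arm.move_gripper(opening, grip_force=None): finger opening in m; grip_force is the grip in N (None keeps the last); returns when the fingers have stopped.
- arm.hold(seconds).
- arm.ik(position, orientation): joint angles nearest the present ones, or None.
- arm.camera(name): name is "side" or "top"; returns the picture (384x512x3 uint8, red, green, blue); there is no depth.
- arm.get_calibration(name): a dict with "camera_matrix" (3x3 intrinsics, pixels), "position" and "orientation" of the camera in the world. Camera axes: x right, y down, z forward; pixel columns grow to the right and rows downward; lengths in m; the calibration is good to about 2 mm. A picture is of the moment at which its call begins. get_calibration takes no time and is no camera call.
A pose or a line that the arm cannot do raises arm.PlanningError and nothing moves.
- arm.finish_job(): hands the job in, once; it reports no verdict.
Readings, each from a call of its own:
- arm.current_time_s(): time.
- arm.current_qpos(): joint angles.
- arm.current_qvel(): joint speeds.
- arm.current_tau(): joint torques, N m.
- arm.current_tcp_pos(): TCP position.
- arm.current_tcp_rot(): TCP orientation.
- arm.current_force(): force on the tool from outside, world axes, zero at the start.
- arm.current_moment(): the same for the moment, N m.
- arm.current_finger_gap(): finger opening in m.
Only numpy, scipy, OpenCV 4.12 (cv2) and the standard library are available. Lean on these libraries where they do the work, as an engineer would, in place of code of your own. Each camera call takes 0.05 s, during which the arm holds its last target.

## Working session

There is one attempt and no reset: what is moved stays moved. The work goes in short steps, each a Python script; the robot and the scene stay as the last script left them, time stands still between calls to the robot, and variables do not carry over. Pictures are saved under pics/ and viewed, and the job is handed in when it is done.

```bash
mkdir -p pics; ls; python3 - <<'E'
from bench import arm
import cv2
for n in("top","side"):
    im=arm.camera(n); cv2.imwrite(f"pics/{n}0.png",im[:,:,::-1]); c=arm.get_calibration(n); print(n,c)
print(arm.current_time_s(),arm.current_tcp_rot(),arm.grasp_offset)
E
```

```text
pics
top {'camera_matrix': array([[389.91967634,   0.        , 259.51708731],
       [  0.        , 389.91967634, 188.05085216],
       [  0.        ,   0.        ,   1.        ]]), 'position': array([0.34511408, 0.00652891, 1.32994549]), 'orientation': array([ 0.06183126, -0.70275291,  0.70540468, -0.06869845])}
side {'camera_matrix': array([[421.56129211,   0.        , 265.61987758],
       [  0.        , 421.56129211, 190.28259492],
       [  0.        ,   0.        ,   1.        ]]), 'position': array([ 0.34389279, -0.8034253 ,  0.81445384]), 'orientation': array([-0.40837205,  0.8996568 , -0.14199229,  0.0607297 ])}
0.1 [ 3.26981692e-04  8.47518651e-01  5.30764951e-01 -7.72766647e-04] 0.0188
```

View pics/top0.png

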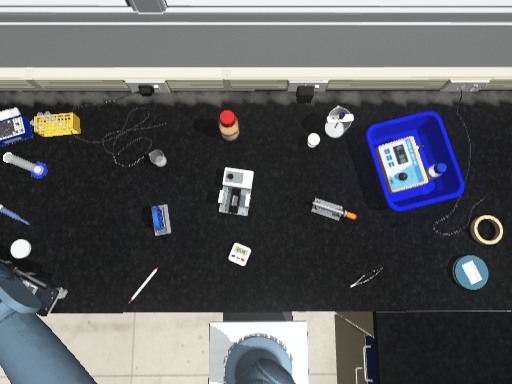

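View pics/side0.png

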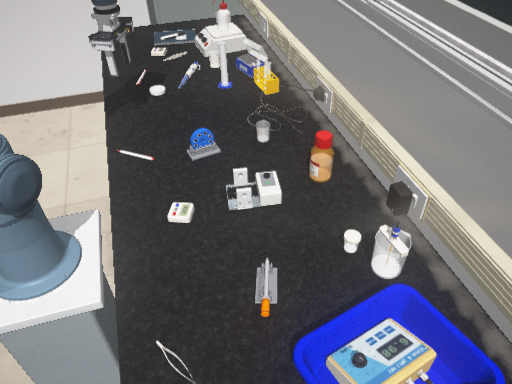

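```bash
python3 - <<'E'
import cv2,numpy as np
t=cv2.imread("pics/top0.png");s=cv2.imread("pics/side0.png")
def c(im,x,y,w,h,k):return cv2.resize(im[y:y+h,x:x+w],(w*k,h*k),interpolation=cv2.INTER_NEAREST)
cv2.imwrite("pics/z1.png",np.hstack([c(t,210,160,50,60,8),c(t,145,200,35,60,8)[:480]]))
cv2.imwrite("pics/z2.png",c(t,305,190,60,40,10))
cv2.imwrite("pics/z3.png",np.hstack([c(s,220,160,65,60,7),c(s,180,120,45,60,7)]))
cv2.imwrite("pics/z4.png",c(s,240,250,50,75,8))
E
```

```text
(no output)
```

View pics/z1.png

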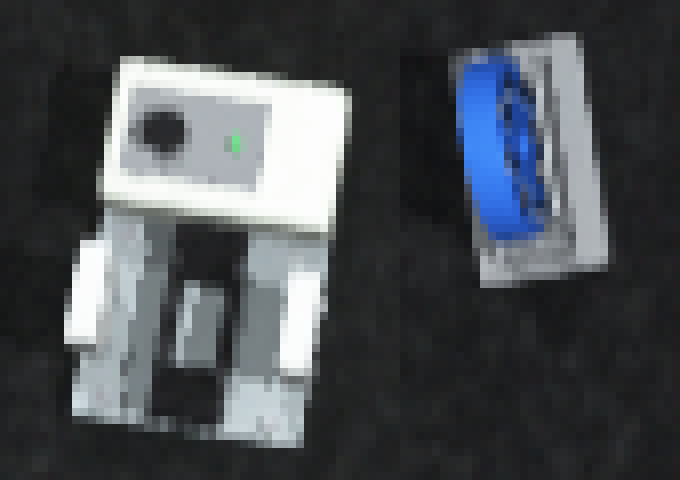

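View pics/z2.png

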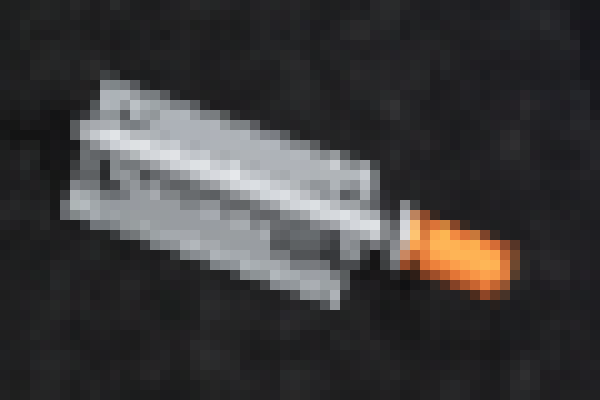

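View pics/z3.png

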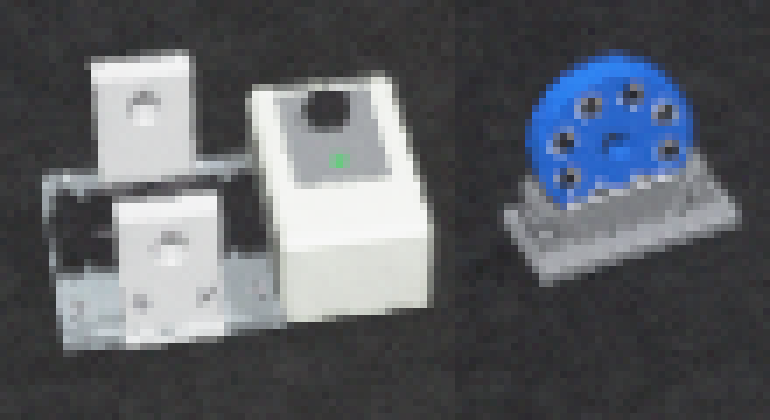

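View pics/z4.png

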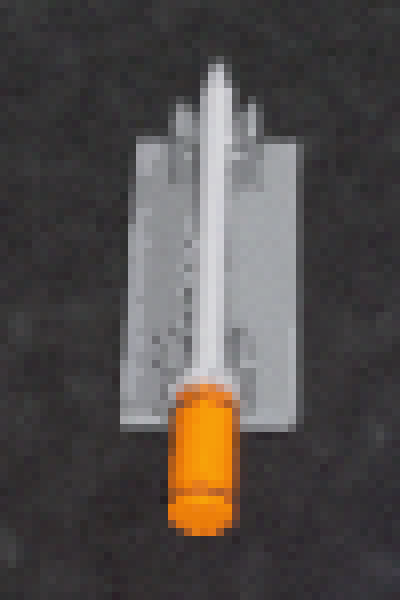

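```bash
cat > h.py <<'E'
import cv2,numpy as np,json
from bench import arm
from scipy.spatial.transform import Rotation as R
C={n:arm.get_calibration(n) for n in("top","side")}
def rot(n):
    w,x,y,z=C[n]["orientation"];return R.from_quat([x,y,z,w]).as_matrix()
def ray(n,uv):
    d=rot(n)@np.linalg.inv(C[n]["camera_matrix"])@[uv[0],uv[1],1];return C[n]["position"],d
def onz(n,uv,z):
    p,d=ray(n,uv);return p+d*(z-p[2])/d[2]
def onplane(n,uv,q,nn):
    p,d=ray(n,uv);return p+d*(np.dot(np.array(q)-p,nn)/np.dot(d,nn))
def tri(a,b):
    p,d=ray("top",a);q,e=ray("side",b);d=d/np.linalg.norm(d);e=e/np.linalg.norm(e)
    st=np.linalg.lstsq(np.c_[d,-e],q-p,rcond=None)[0];u=p+d*st[0];v=q+e*st[1];return (u+v)/2,np.linalg.norm(u-v)
def proj(n,P):
    c=rot(n).T@(np.array(P)-C[n]["position"]);h=C[n]["camera_matrix"]@c;return h[:2]/h[2]
def comps(mask,off,k=8,amin=200):
    out=[]
    cs,_=cv2.findContours(mask.astype(np.uint8),cv2.RETR_EXTERNAL,cv2.CHAIN_APPROX_NONE)
    for c in cs:
        if cv2.contourArea(c)<amin: continue
        f=lambda p:(np.array(p)+.5)/k-.5+np.array(off)
        m=cv2.moments(c);out.append((cv2.contourArea(c)/k/k,f([m['m10']/m['m00'],m['m01']/m['m00']]),f(cv2.boxPoints(cv2.minAreaRect(c)))))
    return out
def up(im,x,y,w,h,k=8):
    return cv2.resize(im[y:y+h,x:x+w],(w*k,h*k),interpolation=cv2.INTER_CUBIC)
E
python3 - <<'E'
from h import *
np.set_printoptions(precision=4,suppress=True)
t=cv2.imread("pics/top0.png");s=cv2.imread("pics/side0.png")
u=up(t,212,187,45,30)
print("ears")
for a,c,b in comps(u.min(2)>215,(212,187)): print(a,c,onz("top",c,.066)); print(np.array([onz("top",x,.066)[:2] for x in b]))
print("knob")
hs=lambda u:cv2.cvtColor(u,cv2.COLOR_BGR2HSV)
k={}
for n,im,o in(("top",t,(335,200,40,30)),("side",s,(250,280,35,45))):
    h=hs(up(im,*o)); m=(h[...,0]>5)&(h[...,0]<25)&(h[...,1]>130)&(h[...,2]>110)
    for a,c,b in comps(m,o[:2]): print(n,a,c,b.tolist());k[n]=c
    if n=="top":
        print(onz(n,c,.030)); print(np.array([onz(n,x,.03)[:2] for x in b]))
print(tri(k["top"],k["side"]))
print("axle rest")
o=(305,190,60,40);u=up(t,*o);g=u.min(2)
for a,c,b in comps(g>90,o[:2]): print(a,c);print(np.array([onz("top",x,.006)[:2] for x in b]))
print("stand")
o=(145,198,40,45);u=up(t,*o)
for a,c,b in comps(u.max(2)>85,o[:2]): print(a,c);q=np.array([onz("top",x,.01)[:2] for x in b]);print(q,q.mean(0),np.linalg.norm(np.diff(q,axis=0),axis=1))
h=hs(u);m=(h[...,0]>100)&(h[...,0]<125)&(h[...,1]>140)&(h[...,2]>120)
for a,c,b in comps(m,o[:2]): print("blue",a,c,onz("top",c,.08));print(np.array([onz("top",x,.07)[:2] for x in b]))
E
```

```text
ears
42.5703125 [246.9731 199.5523] [0.5432 0.035  0.066 ]
[[0.5233 0.044 ]
 [0.5645 0.0389]
 [0.5627 0.0256]
 [0.5215 0.0308]]
40.7265625 [220.5882 195.9772] [0.5554 0.1216 0.066 ]
[[0.5359 0.1309]
 [0.578  0.1246]
 [0.5757 0.1111]
 [0.5336 0.1175]]
6.5546875 [247.5292 187.0586] [0.5849 0.0332 0.066 ]
[[0.5866 0.0504]
 [0.5865 0.0232]
 [0.5815 0.0232]
 [0.5816 0.0504]]
knob
top 58.3203125 [350.5653 215.1287] [[344.23844718933105, 216.14908027648926], [346.22619819641113, 210.46979331970215], [356.7885570526123, 214.1666202545166], [354.8008060455322, 219.8459072113037]]
[ 0.4949 -0.3118  0.03  ]
[[ 0.4915 -0.2904]
 [ 0.5106 -0.298 ]
 [ 0.498  -0.3329]
 [ 0.4789 -0.3253]]
side 145.4375 [264.9377 307.3547] [[260.35644721984863, 316.4969482421875], [260.7589931488037, 297.57732009887695], [269.44389152526855, 297.7621040344238], [269.0413455963135, 316.6817321777344]]
(array([ 0.4946, -0.3117,  0.0302]), np.float64(0.000471761601928228))
axle rest
430.1640625 [327.2208 208.6753]
[[ 0.514  -0.1762]
 [ 0.5636 -0.1948]
 [ 0.5223 -0.3101]
 [ 0.4732 -0.2908]]
stand
483.1953125 [160.8592 219.642 ]
[[0.5321 0.366 ]
 [0.5402 0.3087]
 [0.4377 0.2904]
 [0.4299 0.3468]] [0.485 0.328] [0.0578 0.1041 0.057 ]
blue 158.640625 [156.6716 218.361 ] [0.4809 0.3241 0.08  ]
[[0.5178 0.3475]
 [0.5217 0.3175]
 [0.4482 0.3047]
 [0.4444 0.3344]]
```

```bash
cat >> h.py <<'E'
def Q(a):  # tool down, jaw axis at world angle a
    x=np.array([np.cos(a),np.sin(a),0]);z=np.array([0,0,-1.]);M=np.c_[x,np.cross(z,x),z]
    q=R.from_matrix(M).as_quat();return np.array([q[3],*q[:3]])
WH=np.array([.485,.328]);WY=.172
RO=np.array([.5493,.0783]);RY=-.140
ry=np.array([-np.sin(RY),np.cos(RY)]);rx=np.array([np.cos(RY),np.sin(RY)])
def snap(n,name):
    im=arm.camera(n)[:,:,::-1].copy();cv2.imwrite(f"pics/{name}.png",im);return im
np.set_printoptions(precision=4,suppress=True)
E
python3 - <<'E'
from h import *
q=Q(WY+np.pi/2); print(arm.ik([*WH,.15],q), arm.ik([*RO,.15],Q(RY+np.pi/2)))
arm.move_pose([*WH,.13],q)
arm.move_gripper(.05)
print(arm.current_time_s(),arm.current_finger_gap(),arm.current_tcp_pos())
t=snap("top","t1");s=snap("side","s1")
cv2.imwrite("pics/z5.png",np.hstack([up(t,120,190,70,70,5),up(s,165,80,70,70,5)]))
E
```

```text
[ 0.4011  0.152   1.7712 -0.      1.2185 -1.3417] [-0.0628  0.0812  1.8487 -0.      1.2117 -1.4936]
2.1917 0.04972187800605238 [0.485 0.328 0.13 ]
```

View pics/z5.png

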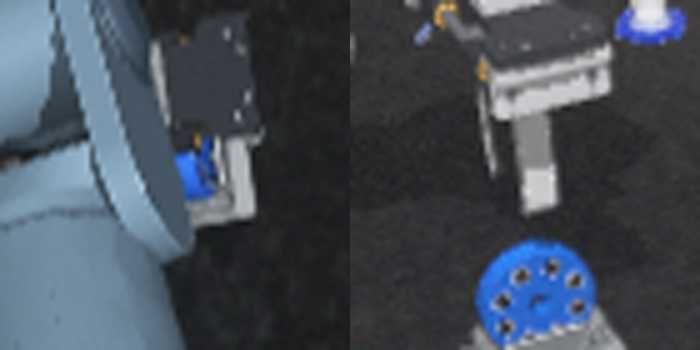

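```bash
python3 - <<'E'
from h import *
print(arm.move_straight([*WH,.055],threshold=8), arm.current_tcp_pos(),arm.current_force())
arm.move_gripper(.0,grip_force=30)
print(arm.current_finger_gap(),arm.current_force(),arm.current_time_s())
s=snap("side","s2")
cv2.imwrite("pics/z6.png",up(s,165,80,70,90,6))
E
```

```text
False [0.4855 0.3282 0.0556] [ 0.4695 -0.1401  0.5602]
0.0163666161806617 [ 0.4491 -0.0416  1.1842] 3.5667
```

View pics/z6.png

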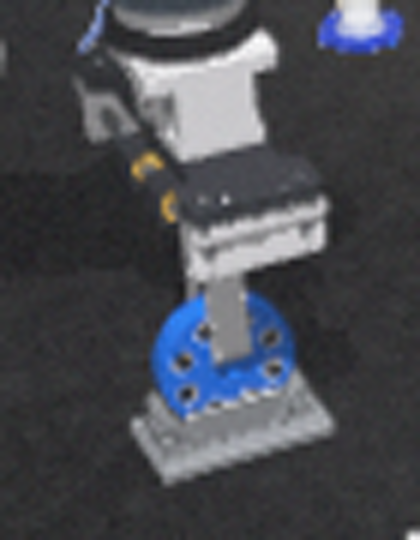

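```bash
python3 - <<'E'
from h import *
arm.move_straight([*WH,.15])
arm.move_pose([*RO,.15],Q(RY+np.pi/2))
arm.move_straight([*RO,.112])
print(arm.current_finger_gap(),arm.current_force(),arm.current_time_s(),arm.current_tcp_pos())
s=snap("side","s3");t=snap("top","t3")
cv2.imwrite("pics/z7.png",np.hstack([up(s,205,120,80,100,6),up(t,205,155,50,100,6)[:600]]))
E
```

```text
0.01595792750765965 [ 0.2595  0.6721 -0.579 ] 5.8083 [0.5488 0.0793 0.1116]
```

View pics/z7.png

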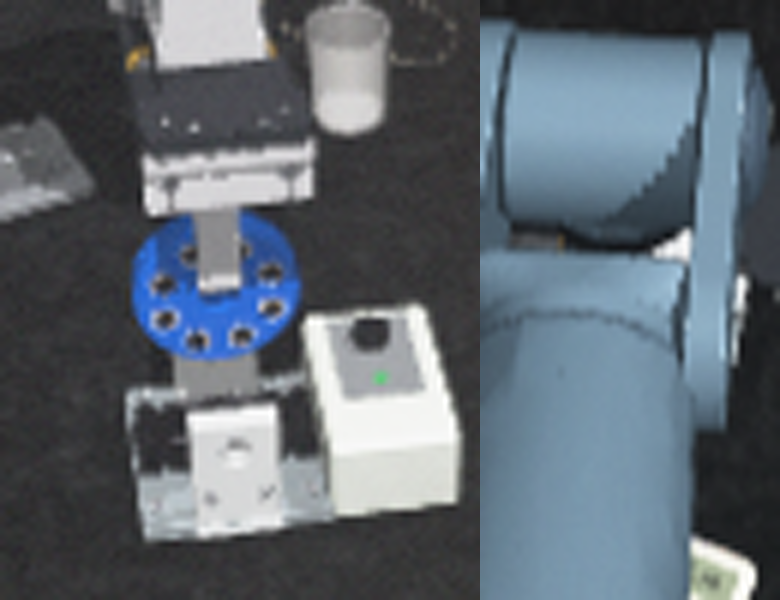

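```bash
python3 - <<'E'
from h import *
def face(im,o,ro,off,c0):
    h=cv2.cvtColor(up(im,*o),cv2.COLOR_BGR2HSV);m=((h[...,0]>98)&(h[...,0]<128)&(h[...,1]>110)&(h[...,2]>60)).astype(np.uint8)
    c=max(cv2.findContours(m,0,cv2.CHAIN_APPROX_NONE)[0],key=cv2.contourArea)
    hull=cv2.convexHull(c)[:,0]; b=(hull+.5)/8-.5+np.array(o[:2])
    return b
s=cv2.imread("pics/s3.png")
b=face(s,(215,145,50,40),0,0,0)
# near face plane: lateral extents at bottom half; fit circle radius 38 on near face plane
q=np.array([*(RO-8*ry/1e3),0]);n=np.array([*ry,0])
P=np.array([onplane("side",x,q,n) for x in b]);X=(P[:,:2]-RO)@rx;Z=P[:,2]
k=Z<np.median(Z);k=Z<.11
from scipy.optimize import least_squares
r=least_squares(lambda p:np.hypot(X[k]-p[0],Z[k]-p[1])-.038,[0,.1]);print("wheel x,z",r.x,np.abs(r.fun).max(),X.min(),X.max(),Z.min(),Z.max())
tcp=arm.current_tcp_pos();print("tcp in rot",(tcp[:2]-RO)@rx,(tcp[:2]-RO)@ry)
# first ear face outline: outer plane y=-50
q=np.array([*(RO-.05*ry),0])
s0=cv2.imread("pics/side0.png")
o=(228,183,28,30);u=up(s0,*o);
for a,c,b in comps(u.min(2)>170,o[:2]):
    P=np.array([onplane("side",x,q,n) for x in b]);print(a,np.c_[(P[:,:2]-RO)@rx,P[:,2]])
# hole: bright blob within? view
cv2.imwrite("pics/z8.png",np.hstack([cv2.resize(u,None,fx=3,fy=3)]))
print(proj("side",[*(RO-.05*ry),.05]),proj("side",[*(RO-.05*ry),.066]),proj("side",[*(RO-.05*ry),.0]))
E
```

```text
wheel x,z [0.0004 0.1081] 0.0012675723318469959 -0.038785534970957776 0.03892322233596425 0.07088020511004356 0.15449116922435124
tcp in rot 0.0006571206838884814 0.0006599741227001338
364.6640625 [[-0.0464  0.0768]
 [ 0.0272  0.077 ]
 [ 0.0321 -0.0002]
 [-0.0448  0.0003]]
38.4921875 [[-0.0254  0.0982]
 [ 0.0227  0.091 ]
 [ 0.0224  0.0797]
 [-0.026   0.087 ]]
[243.6113 195.0508] [243.367  190.6265] [244.3465 208.3664]
```

View pics/z8.png

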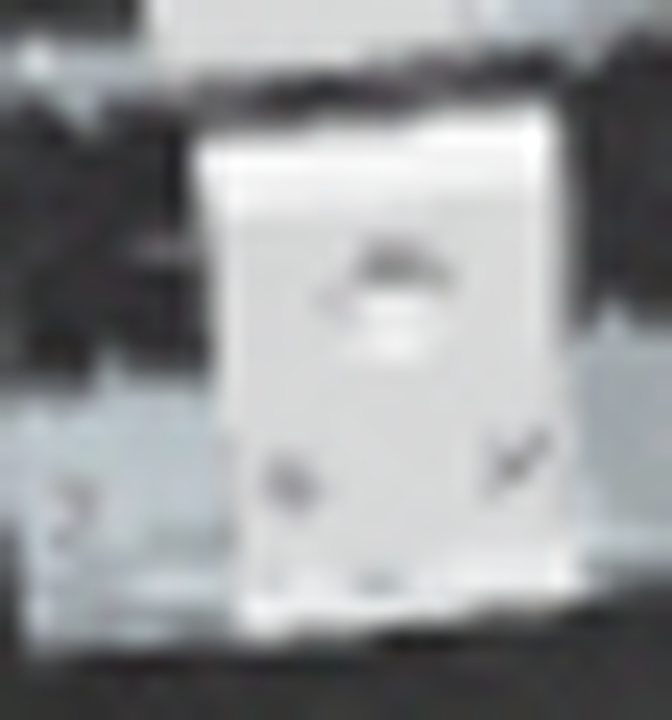

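```bash
python3 - <<'E'
from h import *
p=RO-.0006*ry-.0005*rx
arm.move_straight([*p,.112]);arm.hold(.3)
tcp=arm.current_tcp_pos();print("tcp in rot",(tcp[:2]-RO)@rx,(tcp[:2]-RO)@ry)
f=arm.current_force()
print(arm.move_straight([*p,.062],max_speed=.05,threshold=5),arm.current_tcp_pos(),arm.current_force()-f)
E
```

```text
tcp in rot -0.00047827313033024966 -0.0006561049628773819
False [0.5491 0.0778 0.0624] [-0.8821  0.2411  0.5923]
```

```bash
python3 - <<'E'
from h import *
f=arm.current_force()
print(arm.move_straight([*RO,.054],max_speed=.03,threshold=4),arm.current_tcp_pos(),arm.current_force()-f)
arm.move_gripper(.03);arm.hold(.3)
print(arm.current_finger_gap(),arm.current_tcp_pos(),arm.current_time_s())
arm.move_straight([*RO,.12])
arm.move_pose([.45,-.12,.2],Q(RY+np.pi))
s=snap("side","s4");t=snap("top","t4")
cv2.imwrite("pics/z9.png",np.hstack([up(s,215,150,75,75,6),up(t,205,155,55,75,6)]))
E
```

```text
True [0.5493 0.0784 0.0552] [-0.6382  0.1354  2.3587]
0.030266484797090567 [0.549  0.0783 0.0549] 8.6583Traceback (most recent call last):
  File "<stdin>", line 7, in <module>
bench.PlanningError: the arm cannot take that pose within its joint ranges
```

```bash
cat >> h.py <<'E'
KN=np.array([.4948,-.3118]);AY=-.345
E
python3 - <<'E'
from h import *
print(arm.current_tcp_pos())
for p,a in(([*KN,.12],AY),([*KN,.011],AY),([*(RO-.074*ry),.031],RY),([*(RO-.20*ry),.031],RY)): print(arm.ik(p,Q(a)))
arm.move_pose([*KN,.12],Q(AY))
print(arm.current_time_s())
s=snap("side","s4");t=snap("top","t4")
cv2.imwrite("pics/z9.png",np.hstack([up(s,215,150,75,75,6),up(t,205,155,55,75,6)]))
cv2.imwrite("pics/z10.png",up(s,225,215,75,110,5))
E
```

```text
[0.5489 0.0783 0.1195]
[-0.756   0.1864  1.7915 -0.      1.1637 -0.411 ]
[-0.756   0.3476  1.8263 -0.      0.9677 -0.411 ]
[-0.2011  0.2205  1.9417 -0.      0.9793 -0.0611]
[-0.4378  0.2121  1.9519 -0.      0.9776 -0.2978]
10.7083
```

View pics/z9.png

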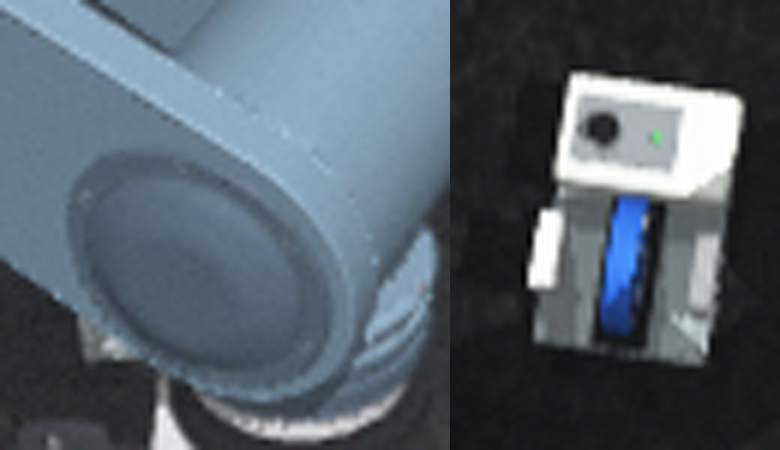

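View pics/z10.png

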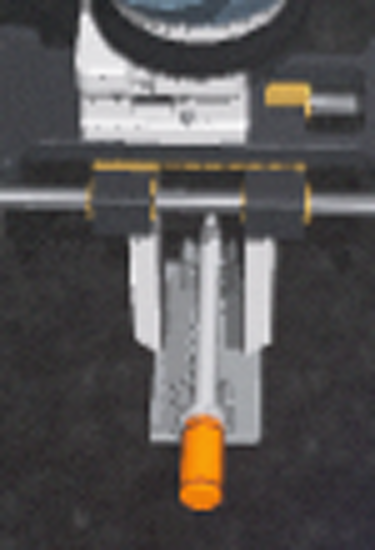

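```bash
python3 - <<'E'
from h import *
arm.move_gripper(.04)
print(arm.move_straight([*KN,.0112],threshold=8), arm.current_tcp_pos(),arm.current_force())
arm.move_gripper(.0,grip_force=55)
print(arm.current_finger_gap(),arm.current_force(),arm.current_tcp_pos())
arm.move_straight([*KN,.08],max_speed=.1)
arm.move_pose([*(RO-.21*ry),.08],Q(RY))
arm.move_straight([*(RO-.21*ry),.0312]);arm.hold(.2)
print(arm.current_time_s(),arm.current_tcp_pos(),arm.current_finger_gap(),arm.current_force(),arm.current_moment())
s=snap("side","s5");t=snap("top","t5")
cv2.imwrite("pics/z11.png",np.hstack([up(s,205,160,90,100,5),up(t,205,155,65,100,5)]))
E
```

```text
False [ 0.4954 -0.3124  0.0121] [0.3647 1.1999 0.3   ]
0.01663881473871636 [-2.7847  0.762   2.8858] [ 0.4946 -0.3118  0.0116]
14.8667 [ 0.521  -0.1303  0.0325] 0.01657586584253741 [-0.7589  0.2331 -0.0987] [-0.1115  0.1093 -0.0328]
```

View pics/z11.png

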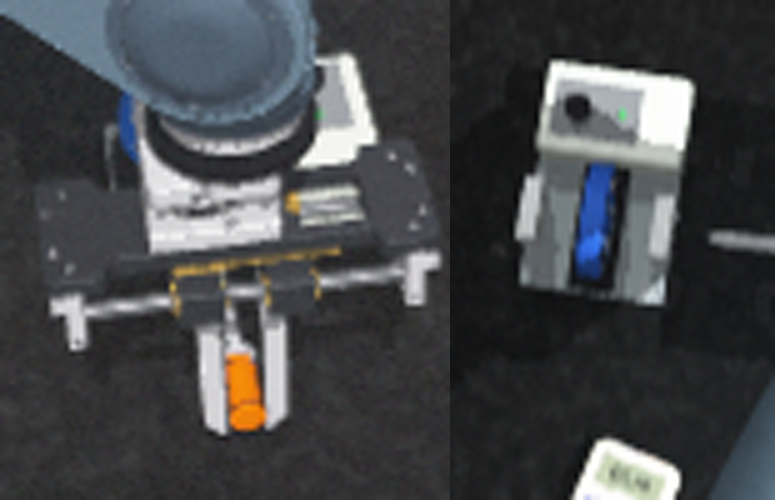

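```bash
python3 - <<'E'
from h import *
arm.hold(.3);tcp=arm.current_tcp_pos();print(tcp)
ro=lambda P:np.array([(P[:2]-RO)@rx,(P[:2]-RO)@ry,P[2]])
print("tcp rot",ro(tcp))
s=snap("side","s6");t=snap("top","t6")
o=(244,195,45,20);u=up(t,*o)
cv2.imwrite("pics/z12.png",np.vstack([u,np.zeros((0,u.shape[1],3),np.uint8)]))
g=u.min(2).astype(float)
for col in range(47*1,360,16):
    if col<30: continue
    c=g[:,col]; w=np.clip(c-60,0,None); w[:40]=0
    if w.sum()>500:
        uv=((col+.5)/8-.5+o[0],((w*np.arange(len(w))).sum()/w.sum()+.5)/8-.5+o[1]); print(np.array(uv),ro(onz("top",uv,.05)),c.max(),(c>100).sum())
o=(235,215,35,40);h=cv2.cvtColor(up(s,*o),cv2.COLOR_BGR2HSV); m=(h[...,0]>5)&(h[...,0]<25)&(h[...,1]>130)&(h[...,2]>110)
for a,c,b in comps(m,o[:2]): print(a,c,b.tolist())
kc=onz("top",(0,0),0)
K=np.array([*tcp[:2],.05]); print("expected knob mid",proj("side",K),"ends",proj("side",K+.016*np.array([*ry,0])),proj("side",K-.016*np.array([*ry,0])))
# expectation check against initial grasp view
for z in (.03,): 
    K=np.array([*KN,z]);a=np.array([-np.sin(AY),np.cos(AY),0]);print(proj("side",K+a*.02),proj("side",K-.016*a))
cv2.imwrite("pics/z13.png",up(s,*o,k=14))
E
```

```text
[ 0.5201 -0.1296  0.0313]
tcp rot [ 0.0001 -0.2099  0.0313]
[257.4375 202.4189] [-0.0023 -0.0788  0.05  ] 125.0 11
[259.4375 202.6328] [-0.0022 -0.0855  0.05  ] 137.0 17
[261.4375 202.7743] [-0.0017 -0.0921  0.05  ] 137.0 17
[263.4375 203.038 ] [-0.0017 -0.0988  0.05  ] 136.0 16
[265.4375 203.2827] [-0.0016 -0.1055  0.05  ] 146.0 20
[267.4375 203.3027] [-0.0008 -0.112   0.05  ] 151.0 21
[269.4375 203.6787] [-0.0011 -0.1188  0.05  ] 141.0 18
[271.4375 203.9607] [-0.0011 -0.1255  0.05  ] 135.0 17
[273.4375 205.6437] [-0.0058 -0.1328  0.05  ] 142.0 18
[275.4375 208.8654] [-0.0156 -0.1407  0.05  ] 150.0 59
[277.4375 208.9156] [-0.0148 -0.1473  0.05  ] 156.0 85
[279.4375 207.3169] [-0.0086 -0.1532  0.05  ] 149.0 98
[281.4375 205.4312] [-0.0015 -0.1589  0.05  ] 148.0 109
[283.4375 203.8871] [ 0.0045 -0.1649  0.05  ] 147.0 102
[285.4375 204.0425] [ 0.0049 -0.1715  0.05  ] 135.0 73
[287.4375 205.3954] [ 0.0013 -0.1786  0.05  ] 128.0 74
93.1640625 [252.9917 238.5417] [[248.35961246490479, 230.93531227111816], [255.5165557861328, 229.948148727417], [257.66825103759766, 245.54791831970215], [250.5113067626953, 246.5350799560547]]
expected knob mid [252.2026 238.1917] ends [251.2573 233.4323] [253.17   243.0625]
[265.4703 299.4175] [264.8709 313.9412]
```

View pics/z12.png

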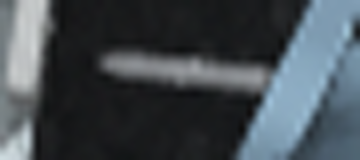

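View pics/z13.png

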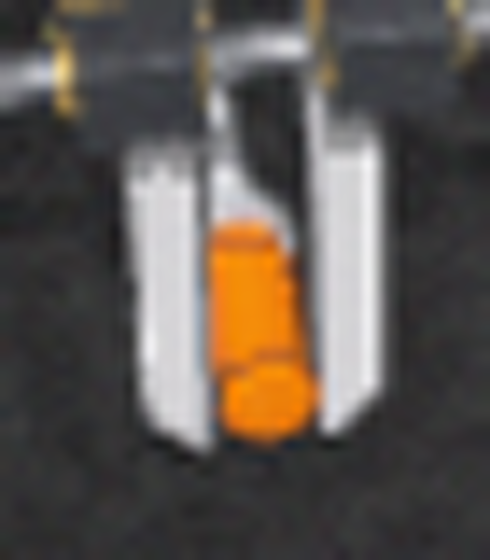

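```bash
cat >> h.py <<'E'
ro=lambda P:np.array([(P[:2]-RO)@rx,(P[:2]-RO)@ry,P[2]])
def W(x,y,z): return [*(RO+x*rx+y*ry),z]
def shaft(t,o=(228,190,60,25),lo=-.115,hi=-.07):
    u=up(t,*o);g=u.min(2).astype(float);out=[]
    yy=np.arange(g.shape[0])
    for y in np.arange(lo,hi,.003):
        c=proj("top",W(0,y,.05)); col=int(round((c[0]-o[0]+.5)*8-.5)); r=(c[1]-o[1]+.5)*8-.5
        w=np.clip(g[:,col]-60,0,None);w[np.abs(yy-r)>24]=0
        if w.sum()<300: continue
        uv=((col+.5)/8-.5+o[0],((w*yy).sum()/w.sum()+.5)/8-.5+o[1]);out.append(ro(onz("top",uv,.05))[:2])
    return np.array(out)
E
python3 - <<'E'
from h import *
arm.move_straight(W(.0003,-.196,.0316),rot=Q(RY-.012),max_speed=.05);arm.hold(.4)
print(arm.current_time_s(),ro(arm.current_tcp_pos()))
t=snap("top","t7")
P=shaft(t);print(P.T*1e3);print(np.polyfit(P[:,1],P[:,0],1), np.polyval(np.polyfit(P[:,1],P[:,0],1),[-.062,-.196]))
cv2.imwrite("pics/z14.png",up(t,210,165,65,55,10))
E
```

```text
16.2 [ 0.0003 -0.1961  0.0316]
[[   0.151     0.1468    0.4934    0.5821    0.5136    0.9909    0.2567
     0.4337    0.1822   -0.1186   -0.0921    0.1915    0.0951    0.3097
     0.759 ]
 [-114.8507 -111.9235 -108.9495 -106.0093 -103.0899  -99.6787  -96.8483
   -93.8953  -91.      -88.1113  -85.1781  -81.791   -78.8741  -75.9143
   -72.9217]]
[-0.0028  0.0001] [0.0002 0.0006]
```

View pics/z14.png

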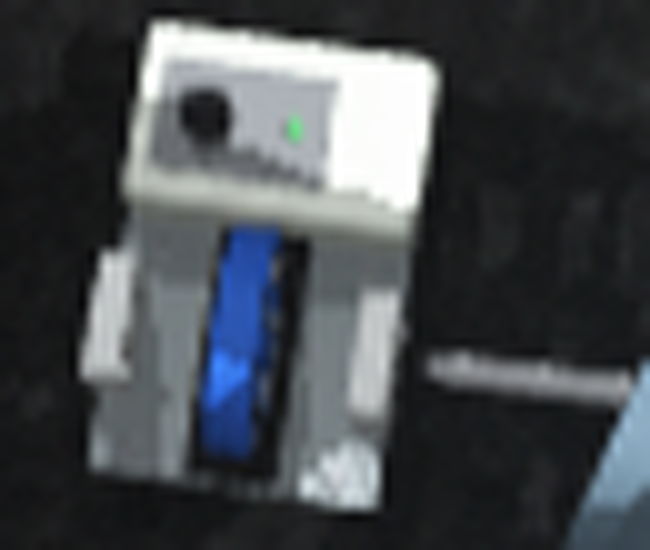

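```bash
python3 - <<'E'
from h import *
f=arm.current_force()
for y in(-.170,-.150,-.135,-.120):
    r=arm.move_straight(W(.0003,y,.0316),max_speed=.04,threshold=6)
    print(r,ro(arm.current_tcp_pos()),arm.current_force()-f,arm.current_time_s())
    if r: break
t=snap("top","t8");s=snap("side","s8")
cv2.imwrite("pics/z15.png",np.hstack([up(t,210,165,65,55,7),up(s,210,170,60,55,7)]))
E
```

```text
False [ 0.0003 -0.17    0.0316] [ 0.7323 -0.6273  0.0568] 17.05
False [ 0.0003 -0.1499  0.0316] [ 1.5933 -0.8672  0.0859] 17.7
False [ 0.0003 -0.1348  0.0316] [ 0.7574 -0.1513 -1.2079] 18.225
False [ 0.0003 -0.1198  0.0316] [ 1.3131 -0.5016 -1.0295] 18.75
```

View pics/z15.png

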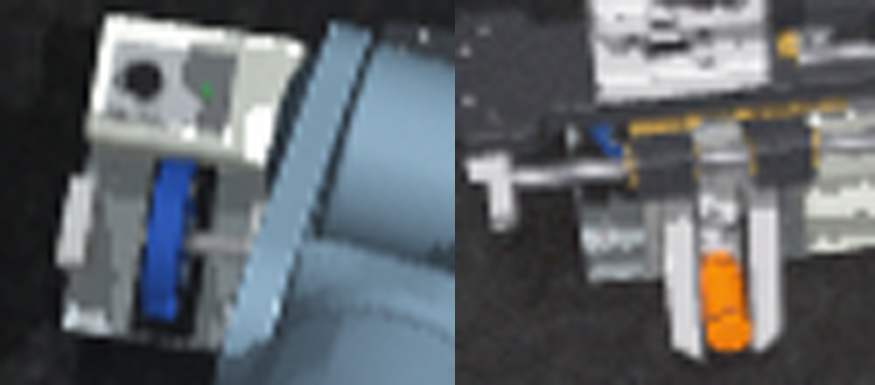

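```bash
python3 - <<'E'
from h import *
f=arm.current_force()
for y in(-.104,-.090,-.080,-.0705):
    r=arm.move_straight(W(.0003,y,.0316),max_speed=.03,threshold=7)
    print(r,ro(arm.current_tcp_pos()),arm.current_force()-f,arm.current_time_s())
    if r: break
t=snap("top","t9");s=snap("side","s9")
cv2.imwrite("pics/z16.png",np.hstack([up(t,210,165,65,55,7),up(s,210,170,60,55,7)]))
E
```

```text
False [ 0.0003 -0.1039  0.0316] [ 0.2872 -0.2659 -0.525 ] 19.5333
False [ 0.0003 -0.0899  0.0316] [ 0.6909  0.4416 -0.0159] 20.15
False [ 0.0003 -0.0798  0.0316] [ 0.1129 -0.2204 -0.34  ] 20.6333
True [ 0.0002 -0.0736  0.0314] [ 1.039  -2.0275  0.3179] 20.9417
```

View pics/z16.png

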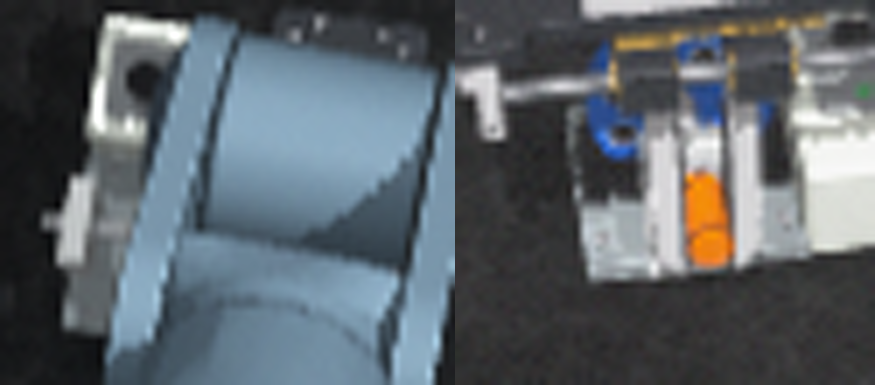

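```bash
python3 - <<'E'
from h import *
f=arm.current_force()
r=arm.move_straight(W(.0003,-.0705,.0316),max_speed=.02,threshold=14)
print(r,ro(arm.current_tcp_pos()),arm.current_force()-f)
arm.move_gripper(.040);arm.hold(.3)
print(arm.current_finger_gap(),ro(arm.current_tcp_pos()))
p=arm.current_tcp_pos()
arm.move_straight([p[0],p[1],.13],max_speed=.1)
arm.move_pose([.35,-.25,.2],Q(RY));arm.hold(.2)
print(arm.current_time_s())
t=snap("top","t10");s=snap("side","s10")
cv2.imwrite("pics/z17.png",np.hstack([up(t,210,165,55,55,7),up(s,215,155,70,65,7)[:385]]))
E
```

```text
True [-0.0003 -0.0737  0.031 ] [-0.0453 -0.2461 -0.6419]
0.04013861432315875 [-0.0005 -0.0737  0.0308]
24.7
```

View pics/z17.png

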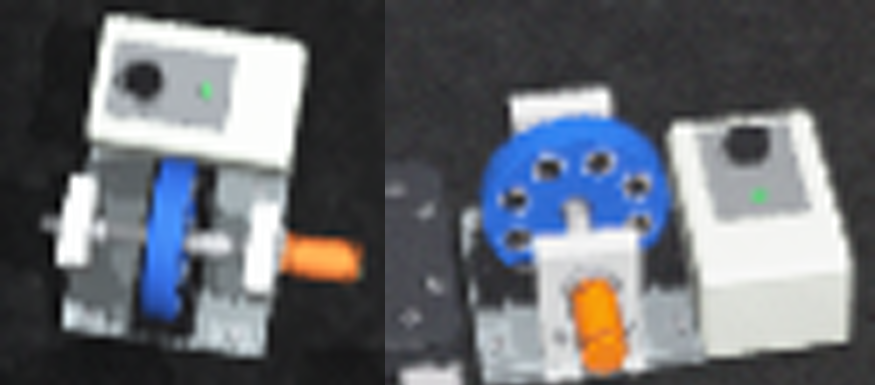

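View pics/s10.png

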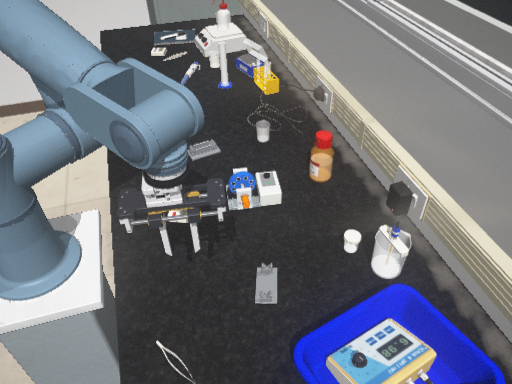

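View pics/t10.png

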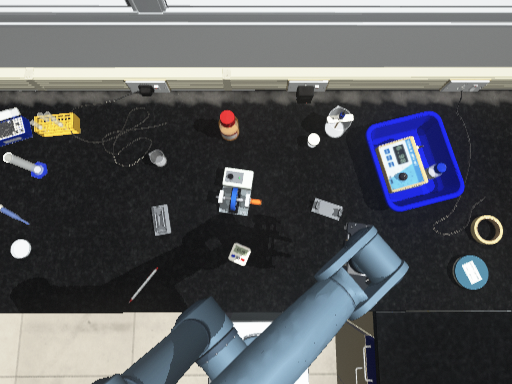

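```bash
python3 - <<'E'
from h import *
t=cv2.imread("pics/t10.png");s=cv2.imread("pics/s10.png")
o=(240,190,35,25);h=cv2.cvtColor(up(t,*o),cv2.COLOR_BGR2HSV);m=(h[...,0]>5)&(h[...,0]<25)&(h[...,1]>120)&(h[...,2]>90)
for a,c,b in comps(m,o[:2]): print(a,c,ro(onz("top",c,.05)));print(np.array([ro(onz("top",x,.05))[:2] for x in b])*1e3)
a=np.array(W(0,-.054,.0485));print("exp knob",proj("top",W(0,-.054,.05)),proj("top",W(0,-.09,.05)),"side",proj("side",W(0,-.054,.0485)),proj("side",W(0,-.09,.0485)))
o=(225,180,40,35)
h=cv2.cvtColor(up(s,*o),cv2.COLOR_BGR2HSV);m2=(h[...,0]>5)&(h[...,0]<25)&(h[...,1]>120)&(h[...,2]>90)
for a,c,b in comps(m2,o[:2]): print(a,c,b.tolist())
cv2.imwrite("pics/z18.png",np.hstack([up(t,208,185,60,30,6),up(s,232,185,30,30,14)[:420][:180*1]]) if 0 else up(t,208,180,64,40,12))
cv2.imwrite("pics/z19.png",up(s,230,180,35,35,16))
# bystander change
for n in("top","side"):
    a=cv2.imread(f"pics/{n}0.png").astype(int);b={"top":t,"side":s}[n].astype(int);d=np.abs(a-b).max(2)
    for nm,(x,y,r) in {"top":{"beaker":(158,158,10),"bottle":(229,125,14),"timer":(239,254,13),"pot":(313,140,8)},"side":{"beaker":(263,131,12),"bottle":(321,157,24),"timer":(181,212,14),"pot":(352,241,11)}}[n].items(): print(n,nm,d[y-r:y+r,x-r:x+r].mean())
E
```

```text
63.703125 [255.5669 201.4337] [ 0.0001 -0.0722  0.05  ]
[[-11.111  -53.7411]
 [ 10.4825 -53.0413]
 [ 11.4958 -90.7532]
 [-10.0941 -91.3373]]
exp knob [250.133 200.718] [260.8814 202.1816] side [243.8264 196.4313] [245.6044 205.3926]
76.3125 [245.1101 201.098 ] [[240.5594711303711, 195.08199501037598], [246.98775672912598, 193.74782371520996], [249.77295303344727, 207.16740608215332], [243.34466743469238, 208.50157737731934]]
top beaker 1.48
top bottle 1.4145408163265305
top timer 28.85207100591716
top pot 1.10546875
side beaker 2.921875
side bottle 3.271701388888889
side timer 78.45280612244898
side pot 1.9028925619834711
```

View pics/z18.png

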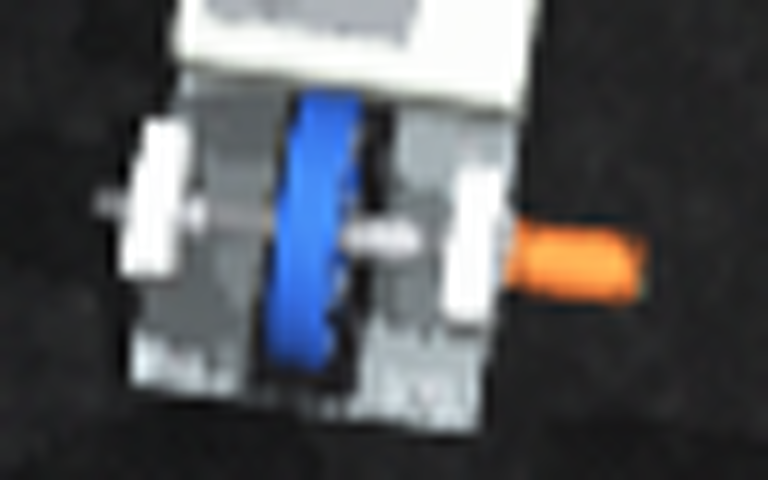

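View pics/z19.png

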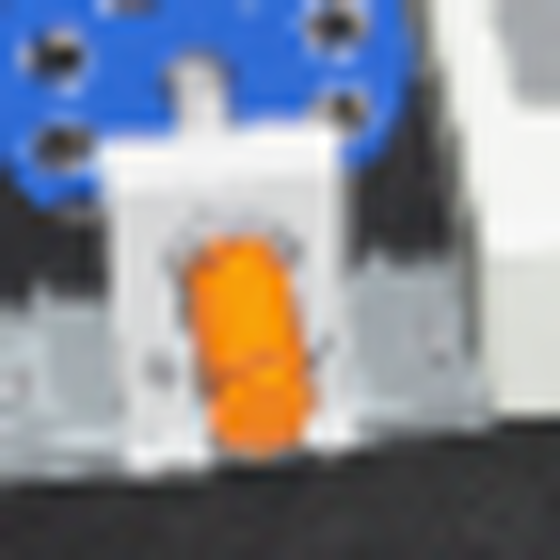

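```bash
python3 - <<'E'
from h import *
arm.move_gripper(0,grip_force=20)
arm.move_pose(W(0,-.135,.12),Q(RY))
arm.move_straight(W(0,-.135,.042));arm.hold(.3)
f=arm.current_force()
r=arm.move_straight(W(0,-.085,.042),max_speed=.025,threshold=6)
print(r,ro(arm.current_tcp_pos()),arm.current_force()-f);arm.hold(.3)
print(ro(arm.current_tcp_pos()),arm.current_force()-f)
arm.move_straight(W(0,-.135,.042),max_speed=.06)
arm.move_straight(W(0,-.135,.16))
arm.move_pose([.36,-.35,.25],Q(RY-.5));arm.hold(.2)
print(arm.current_time_s(),arm.current_force())
t=snap("top","t11");s=snap("side","s11")
cv2.imwrite("pics/z20.png",np.hstack([up(t,208,170,60,50,7),up(s,225,155,50,50,7)]))
o=(240,190,35,25);h=cv2.cvtColor(up(t,*o),cv2.COLOR_BGR2HSV);m=(h[...,0]>5)&(h[...,0]<25)&(h[...,1]>120)&(h[...,2]>90)
for a,c,b in comps(m,o[:2]): print(a,c,ro(onz("top",c,.05)))
E
```

```text
True [-0.0004 -0.0998  0.0417] [-1.4523 -2.5641  2.2394]
[-0.0006 -0.0999  0.0414] [-0.9299 -2.9378  0.6504]
32.4167 [-1.1828  0.1098 -0.0399]
64.484375 [255.5245 201.7995] [-0.0012 -0.0722  0.05  ]
```

View pics/z20.png

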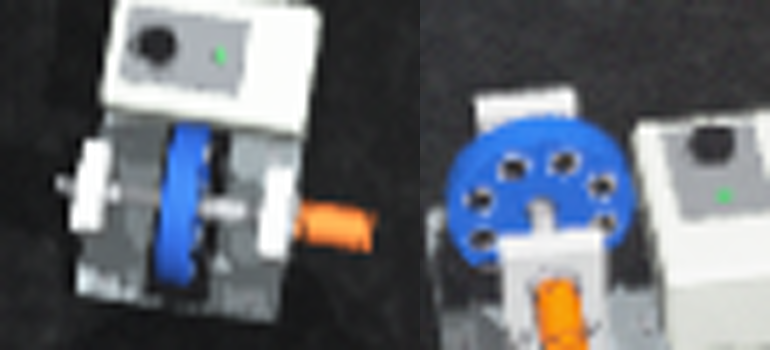

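View pics/s11.png

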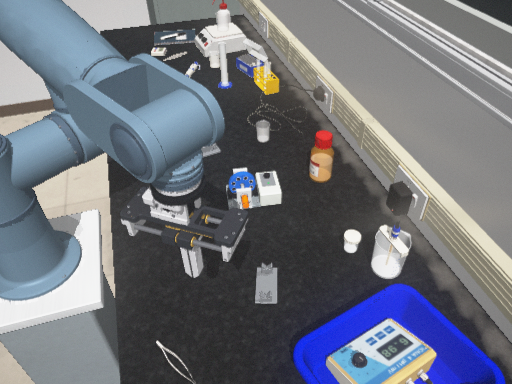

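```bash
python3 - <<'E'
from h import *
for f in("top0","t11"):
    u=up(cv2.imread(f"pics/{f}.png"),222,238,36,32)
    for a,c,b in comps(u.min(2)>95,(222,238),amin=3000): print(f,a,c)
arm.finish_job();print(arm.current_time_s())
E
```

```text
top0 365.78125 [239.2876 253.8644]
t11 354.140625 [239.2407 253.9952]
the job is handed in; nothing more can be done
the job is handed in; nothing more can be done
```

The tube rotator is refitted and the job handed in, at about 32.4 s of the 67 s allowed.

**Wheel:** I lifted the blue wheel out of its parking stand and lowered it into the saddle between the ears. I felt it touch down at the expected height and let go. The later pictures show it upright, centred in the saddle and on the axle.

**Axle:** I gripped it by the knob, corrected a yaw error of about 0.012 rad from a picture, and threaded it through both ears and the wheel with almost no force. It stopped firmly with the gripper 73.6 mm from the rotator's centre, where 74 mm was expected. After letting go I nudged the knob's end with closed fingers until a 6 N change, to make sure the collar was home.

**Last checks:**
- **Knob:** its centre lies 72.2 mm from the rotator's centre along the axle (72.0 mm expected), the same before and after the nudge. The nudge did shift it sideways by about 1.3 mm within the hole's play. The tip sticks out past the second ear.
- **Bystanders:** the beaker, bottle and pot look unchanged in both views. The timer's centre moved by less than 0.15 pixel in the top view; the arm hid it in the last side picture.
- **Disagreements:** the gripper read 16.6 mm on the 18 mm knob; I took this as the pads giving and did not check further. The push just before letting go stopped on its force limit without any movement, so I added the nudge.

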